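Home the stray carriage and point out its lock knob

TASK

Two of the three pink carriages already sit against the end stops of their rails; push the third one, with the outside of the fingertips, fully home against its own end stop. Then, to show a colleague which rail to lock, point straight down at that same rail's yellow knob: bring the fingertips about two centimetres above its middle, stay there for two seconds, and finish the program still pointing. Never touch any knob, leave the other two carriages home, and do not lift or shift any of the loose things lying about.

Things in the scene. Friction and masses are not known exactly. Their poses are not given: they have to be found in the camera images.
- axis_a: The rail with the stray carriage: aluminium bar 345 mm long, 40 wide, top 28 above the table (plain numbers in these notes are mm). Origin on the table; x runs along the bar from the knob (near the robot, x = -155) to the end stop (far end, black block 60 wide, near face at x = +125, top 74 above the table); z up. Its place among the three rails varies.
- axis_b: A rail just like axis_a, with the same axes; its carriage is already home.
- axis_c: A rail just like axis_a, with the same axes; its carriage is already home.
- carriage_a (a joint): How far, in m, the pink carriage of axis_a stands short of home: 0 = fully home against its end stop, larger = nearer the knob. It slides freely only along the bar with about 2 N of friction and stays where it is left. Starts 0.06 to 0.10.
- carriage_a_face (a point): Centre of the robot-side face of axis_a's pink carriage, a slab 90 long (along the bar), 92 wide, from 32 to 62 above the table; too large to grip; this point is 47 above the table. The face is flat and square to the bar.
- knob_a_top (a point): Centre of the top of axis_a's round yellow lock knob (diameter 33, 58 above the table, fixed) near the robot-side end of the bar, on its centre line.
- carriage_b (a joint): How far, in m, the pink carriage of axis_b stands short of home: 0 = fully home against its end stop, larger = nearer the knob. It slides freely only along the bar with about 2 N of friction and stays where it is left. Starts at 0 and is to stay there.
- carriage_b_face (a point): Centre of the robot-side face of axis_b's pink carriage, a slab 90 long (along the bar), 92 wide, from 32 to 62 above the table; too large to grip; this point is 47 above the table. The face is flat and square to the bar.
- knob_b_top (a point): Centre of the top of axis_b's round yellow lock knob (diameter 33, 58 above the table, fixed) near the robot-side end of the bar, on its centre line.
- carriage_c (a joint): How far, in m, the pink carriage of axis_c stands short of home: 0 = fully home against its end stop, larger = nearer the knob. It slides freely only along the bar with about 2 N of friction and stays where it is left. Starts at 0 and is to stay there.
- carriage_c_face (a point): Centre of the robot-side face of axis_c's pink carriage, a slab 90 long (along the bar), 92 wide, from 32 to 62 above the table; too large to grip; this point is 47 above the table. The face is flat and square to the bar.
- knob_c_top (a point): Centre of the top of axis_c's round yellow lock knob (diameter 33, 58 above the table, fixed) near the robot-side end of the bar, on its centre line.
- bottle: White bottle with red cap, upright, diameter 60, 130 high; loose bystander; origin at the centre of its underside.
- tape: Yellow tape roll lying flat, diameter 70, 24 high; loose bystander; origin at the centre of its underside.
- screwdriver: Screwdriver with orange handle, lying along its x axis, about 200 long, under 40 high; loose bystander; origin at the centre of its underside.
- bracket: Black L-shaped corner bracket, 40 x 30, 40 high; loose bystander; origin at the centre of its underside.
- pulley: Small aluminium pulley, diameter 26, 16 high; loose bystander; origin at the centre of its underside.
- jar: Clear screw jar with steel cap, diameter 60, 60 high; loose bystander; origin at the centre of its underside.

How it is judged:
On the way, in this order (a step that is already met when the one before it is completed fails the run):
1. the stray carriage is pushed fully home (value of joint carriage_a below 0.005 m), for 0.2 s.
2. the fingertips dwell just above the yellow knob of that rail, without contact (horizontal distance between the grasp point and knob_a_top below 0.022 m and z of the grasp point in the frame of knob_a_top between 0.021 and 0.08 m and value of joint carriage_a below 0.005 m), for 1.8 s.
At the end, for the whole second after the job is handed in: The stray carriage is home to within 5 mm, the other two within 8 mm of home, no loose thing is more than 15 mm from where it began, and the fingertips still point at the knob of the stray carriage's rail: within 22 mm of its axis sideways and roughly 2 to 60 mm above its top (all of step 2 and value of joint each of carriage_b, carriage_c below 0.008 m and distance of each of bottle, tape, screwdriver, bracket, pulley, jar from where it was at the start of the episode below 0.015 m); the robot touches nothing.
It fails at once if a yellow knob is touched (contact force between any of the fingers, the arm and knob_a above 0.3 N or contact force between any of the fingers, the arm and knob_b above 0.3 N or contact force between any of the fingers, the arm and knob_c above 0.3 N).
It fails at once if a carriage that was home is pulled away from home (value of joint any of carriage_b, carriage_c above 0.008 m).
It fails at once if a loose thing is lifted, carried or shifted (distance of any of bottle, tape, screwdriver, bracket, pulley, jar from where it was at the start of the episode above 0.015 m).
It also fails if it takes over 40 s, if anything falls off the work surface, if the arm or the gripper's body presses on something with over 40 N, if the wrist force passes 120 N, or if a joint passes its speed limit or range.

ROBOT

A 6-joint arm with a two-finger parallel gripper is mounted at the origin on the work surface. World frame = base frame: x ahead of the robot, y to its left, z up, the work surface at z = 0. Lengths are in m, angles in rad, forces in N, time in s.
With the tool pointing down it reaches from about 0.35 to 0.975 m from the base axis. Payload 17.4 kg.
Tool frame: the origin (TCP) lies between the finger pads; the fingertips stand 17 mm ahead of it and the grasp point (between the pads) lies 2 mm behind it; x points along the fingers, z is the direction in which the jaws open and shut, and the axes are right-handed (so a half turn about x gives the same grasp; the last joint's range is limited). The gripper opens to 85 mm and grips with 20 to 120 N. Pads are 22 mm wide; open, the fingers measure 114 mm over their backs; the gripper's body (76 mm by 85 mm) begins 54 mm behind the grasp point. The pads swing forward as they close: fully open they stand 13 mm farther back than shut.
Start: joints at [1.129, 0.116, 1.442, -0, 1.584, -0.038], TCP at [0.265, 0.621, 0.248] pointing down, gripper open.
Joint ranges: [-2.83, 2.83], [-0.83, 2.19], [0.07, 2.5], [-1.14, 4.28], [0.01, 3], [-2.97, 2.97]. Speed limits (rad/s): [1.89, 1.89, 2.22, 3.14, 3.14, 3.14].

INTERFACE

Orientations are given as a unit quaternion [w, x, y, z].
In Python, from station import status, optics, job, finder gives the robot as it stands.
- The arm moves only by the tool carry_out, never from a script. Its argument "deltas" is one flat list of numbers, 7 for each row, row after row: the closure, from -1 (fully open) to 1 (shut), so that 0 is half open, then the shift along the tool's x, y, z in cm, then the turn, a rotation vector about the tool's x, y, z in degrees. In form: [hand, tx, ty, tz, ax, ay, az, hand, tx, ty, tz, ax, ay, az, ...]. A call has 1 to 12 rows; each row shifts and turns the commanded pose from where the row before left it, along the tool's axes as they then stand; what a row does not reach is not made up. A row lasts 1/12 s, in which the tool goes at most 41.7 mm and 7.16 degrees, less where a joint would pass 70% of its speed; a pose out of reach is approached as far as the arm can. A call with a gripper value outside its range is refused whole. The fingers move at their own pace and stop on an object; "force" is the grip in N (left out, the last holds). Time passes only in rows, so rows that do not move let the fingers close. It gives the time, the measured TCP pose, the force and the opening at its end, in the units of the state.
- status.sense(): the state, without advancing time (a new reading comes with each control period).
- optics.capture(name): name is "scene" or "top" or "wrist"; returns (picture, depth): 384x512x3 uint8, red, green, blue; 384x512 float32, m along the optical axis (not along the pixel's ray), 0 where there is no reading.
- optics.camera_info(name): a dict with "fx", "fy", "cx", "cy" (pixels), "world_from_camera" (4x4, takes a point from camera to world coordinates). Camera axes: x right, y down, z forward; pixel columns grow to the right and rows downward; lengths in m; the calibration is good to about 2 mm. A picture is of the moment at which its call begins: read the wrist's pose just before it. camera_info takes no time and is no camera call; for the wrist camera it gives the pose at the moment of the call.
- job.hand_in(): hands the job in, once; it reports no verdict.
Trained networks look in the newest picture that a camera, given by its name, has taken for a name from the list of things; names that differ only in an ending like _2 or _b are one class to them, and where a whole thing is asked for, a point or a joint stands for the part that bears it (a point fixed in the world has none). Each returns a list of dicts, best first, with "conf" (0 to 1); they miss things now and then, are a little off and sometimes report something else, mostly with a low value. They report only what shows in the picture. A call takes as long as a camera call.
- finder.find_in(camera, name): "bbox" ([left, top, right, bottom] as shares, 0 to 1, of the picture: columns of its width, rows of its height, round what is visible of it).
- finder.silhouettes(camera, name): "mask" (384x512 bool, what is visible of it) and "bbox" ([left, top, right, bottom] as shares, 0 to 1, of the picture: columns of its width, rows of its height, round what is visible of it).
- finder.tip_of(camera, name): "position" ([column, row] as shares, 0 to 1, of the picture: columns of its width, rows of its height: a listed point, or the origin of a listed thing).
The state is a dict: "t": time; "joints": joint angles; "qvel": joint speeds; "effort": joint torques, N m; "tool_pos": TCP position; "tcp_rot": TCP orientation; "contact_force": force on the tool from outside, world axes, zero at the start; "moment": the same for the moment, N m; "finger_gap": finger opening in m.
Only numpy, scipy, OpenCV 4.12 (cv2) and the standard library are available. Lean on these libraries where they do the work, as an engineer would, in place of code of your own. Each camera call takes 0.05 s, during which the arm holds its last target.

## Working session

There is one attempt and no reset: what is moved stays moved. The work goes in short steps, Python scripts to look and compute and a tool call to move; the robot and the scene stay as the last step left them, time stands still between calls to the robot, and variables do not carry over. Pictures are saved under pics/ and viewed, and the job is handed in when it is done.

Besides the shell and the picture viewer there is one more tool, called after "Emit:" as a command line: name --argument value ..., lists and objects as JSON in quotes. carry_out: Moves the arm, as the interface text tells. Its arguments: {"type":"object","properties":{"deltas":{"type":"array"},"force":{"type":"number"}},"required":["deltas"]}

```bash
mkdir -p pics; ls; python3 - <<'E'
from station import status, optics, finder
import cv2,numpy as np
s=status.sense();print(s)
for n in ("scene","top"):
    im,d=optics.capture(n); cv2.imwrite(f"pics/{n}0.png",im[:,:,::-1]); np.savez(f"{n}0.npz",im=im,d=d)
    print(n,optics.camera_info(n))
    for k in ("carriage_a_face","knob_a_top"):
        for r in finder.tip_of(n,k): print(k,r["conf"],np.array(r["position"])*[512,384])
E
```

```text
pics
{'t': 0.0, 'joints': array([ 1.12917490e+00,  1.16482891e-01,  1.44230063e+00, -8.66111738e-06,
        1.58401850e+00, -3.78192548e-02]), 'qvel': array([-1.08672930e-04, -9.36001709e-05,  2.34387379e-03, -1.04211412e-03,
       -6.08869178e-04,  3.36072339e-04]), 'effort': array([ 2.51740465e-03, -7.31991935e+01, -6.32497644e+01,  1.07687101e-04,
        6.26046138e-03,  3.99530862e-06]), 'tool_pos': array([0.26516099, 0.62053201, 0.2475423 ]), 'tcp_rot': array([ 0.58974566, -0.3898019 ,  0.59047345,  0.38935285]), 'contact_force': array([ 0.24523353, -0.09863341, -0.11504058]), 'moment': array([-0.05224443, -0.04033488,  0.00048389]), 'finger_gap': 0.08588187633624078}
scene {'fx': 432.3538200710521, 'fy': 432.3538200710521, 'cx': 249.10444846131085, 'cy': 181.87996745953785, 'world_from_camera': array([[-2.81547102e-01,  5.70958279e-01, -7.71192501e-01,
         1.61083844e+00],
       [ 9.59546486e-01,  1.66414145e-01, -2.27105422e-01,
         3.27850431e-01],
       [-1.33038060e-03, -8.03935928e-01, -5.94714431e-01,
         9.12985151e-01],
       [ 0.00000000e+00,  0.00000000e+00,  0.00000000e+00,
         1.00000000e+00]])}
carriage_a_face 0.73 [173.824  178.4064]
carriage_a_face 0.4 [379.8016 237.888 ]
knob_a_top 0.56 [193.28   154.2912]
top {'fx': 377.4039313800308, 'fy': 377.4039313800308, 'cx': 258.5353291359523, 'cy': 191.30545057271334, 'world_from_camera': array([[-7.18544800e-02, -9.75181854e-01,  2.09421310e-01,
         2.80956246e-01],
       [-9.97415115e-01,  7.02217915e-02, -1.52311512e-02,
         5.23720766e-03],
       [ 1.47202700e-04, -2.09974407e-01, -9.77706872e-01,
         1.09424887e+00],
       [ 0.00000000e+00,  0.00000000e+00,  0.00000000e+00,
         1.00000000e+00]])}
carriage_a_face 0.89 [341.1968 176.2176]
knob_a_top 0.51 [348.416  217.9968]
knob_a_top 0.17 [412.416 223.488]
```

View pics/scene0.png

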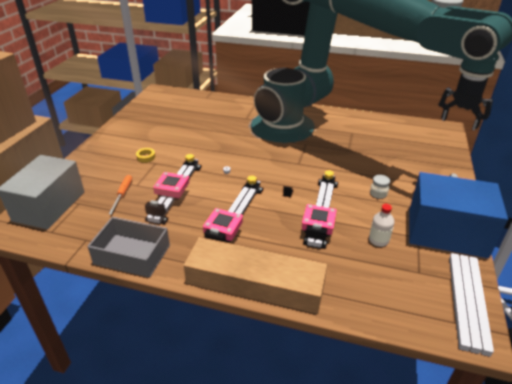

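View pics/top0.png

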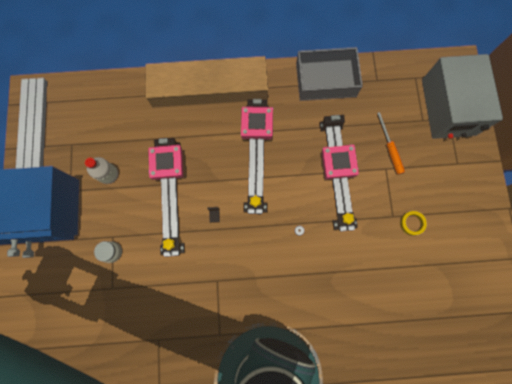

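The top view shows the stray carriage on the right-hand rail: carriage at about (340,161), its black stop at about (332,122) with a clear gap, and the knob at about (346,219). The other two carriages, at (257,122) and (165,161), sit against their stops. Next I'll measure these with depth.

```bash
cat > h.py <<'E'
import numpy as np,cv2
from station import status,optics,finder
def cloud(d,ci):
    v,u=np.mgrid[:384,:512]; P=np.stack([(u-ci['cx'])/ci['fx']*d,(v-ci['cy'])/ci['fy']*d,d],-1)
    T=ci['world_from_camera']; return P@T[:3,:3].T+T[:3,3]
def seg(im):
    h=cv2.cvtColor(im,cv2.COLOR_RGB2HSV).astype(int); H,S,V=h[...,0],h[...,1],h[...,2]
    return ((H>155)&(H<176)&(S>110)&(V>100)),((H>20)&(H<32)&(S>180)&(V>130))
E
python3 - <<'E'
from h import *
for n in ("top","scene"):
    z=np.load(n+"0.npz"); im,d=z['im'],z['d']; ci=optics.camera_info(n)
    W=cloud(d,ci); pk,ye=seg(im)
    for nm,m,zl in (("pink",pk,(.05,.075)),("yel",ye,(.045,.07))):
        m=m&(d>0)
        k,L,st,c=cv2.connectedComponentsWithStats(m.astype(np.uint8))
        for i in range(1,k):
            if st[i,4]<15: continue
            p=W[(L==i)]; q=p[(p[:,2]>zl[0])&(p[:,2]<zl[1])]
            print(n,nm,c[i].round(),st[i,4],len(q),"med z",np.median(p[:,2]).round(4), end=' ')
            if len(q)>4:
                r=cv2.minAreaRect((q[:,:2]*1000).astype(np.float32)); print("mean",q.mean(0).round(4),"rect",np.round(r[0],1),np.round(r[1],1),round(r[2],1))
            else: print()
E
```

```text
top pink [257. 123.] 627 606 med z 0.0619 mean [ 0.7077 -0.0198  0.0617] rect [712.3 -20.5] [90.2 93.8] 84.9
top pink [166. 162.] 707 687 med z 0.0619 mean [0.6068 0.2476 0.0617] rect [610.9 249.4] [94.  91.3] 0.9
top pink [339. 162.] 666 650 med z 0.0617 mean [ 0.5709 -0.2468  0.0616] rect [ 574.5 -249. ] [90.  92.1] 1.2
top yel [255. 201.] 92 90 med z 0.0579 mean [0.4766 0.001  0.0576] rect [476.1   0.9] [28.1 28.5] 86.5
top yel [414. 222.] 264 0 med z 0.023 
top yel [348. 218.] 93 92 med z 0.057 mean [ 0.4096 -0.2527  0.0571] rect [ 408.5 -252.6] [28.  25.8] 85.8
top yel [168. 244.] 99 98 med z 0.0578 mean [0.3745 0.2461 0.0577] rect [374.5 246.1] [28.2 27.8] 86.7
scene pink [172. 183.] 331 327 med z 0.0627 mean [ 0.5852 -0.2387  0.0622] rect [ 576.6 -244.5] [90.5 89. ] 2.2
scene pink [319. 218.] 415 385 med z 0.0634 mean [0.6196 0.2533 0.0633] rect [615.7 252.4] [99.6 90.4] 0.9
scene pink [225. 224.] 487 446 med z 0.0627 mean [ 0.721  -0.0112  0.0626] rect [717.  -16.7] [91.2 96.7] 84.7
scene yel [146. 155.] 66 0 med z 0.0176
```

```bash
cat >> h.py <<'E'
from scipy.spatial.transform import Rotation as R
def pose():
    s=status.sense(); return s['tool_pos'],R.from_quat(s['tcp_rot'],scalar_first=True),s
def goto(p,yaw_dir=None):
    t,r,s=pose(); print("t",s['t'],"pos",t.round(4),"F",s['contact_force'].round(2),"gap",round(s['finger_gap'],4)); print(r.as_matrix().round(3))
    print("tool delta cm",(r.inv().apply(np.array(p)-t)*100).round(2))
    if yaw_dir is not None:
        z=np.array([np.cos(yaw_dir),np.sin(yaw_dir),0]); x=np.array([0,0,-1.]); M=np.stack([x,np.cross(z,x),z],1)
        print("turn deg",np.degrees((r.inv()*R.from_matrix(M)).as_rotvec()).round(2))
E
python3 - <<'E'
from h import *
a=np.radians(1.7)
k=np.array([.409,-.2525]);u=np.array([np.cos(a),np.sin(a)])
p=k+.07*u; print(p)
goto([*p,.2475],a+np.pi/2)
goto([*p,.2475],a-np.pi/2)
E
```

```text
[ 0.47896919 -0.25042336]
t 0.3 pos [0.2652 0.6206 0.248 ] F [-0.81  0.66  0.61] gap 0.0855
[[-0.    -0.92   0.393]
 [-0.     0.393  0.92 ]
 [-1.    -0.    -0.   ]]
tool delta cm [  0.09 -53.88 -71.7 ]
turn deg [-2.484e+01 -2.000e-02 -0.000e+00]
t 0.3 pos [0.2652 0.6206 0.248 ] F [-0.81  0.66  0.61] gap 0.0855
[[-0.    -0.92   0.393]
 [-0.     0.393  0.92 ]
 [-1.    -0.    -0.   ]]
tool delta cm [  0.09 -53.88 -71.7 ]
turn deg [ 1.5516e+02 -1.0000e-02  3.0000e-02]
```

Emit:
carry_out --deltas '[1,0,0,-2.5,-5,0,0,1,0,0,-2.5,-5,0,0,1,0,0,-2.5,-5,0,0,1,0,-0.5,-2.5,-5,0,0,1,0,-1,-2.5,-5,0,0,1,0,-2,-3.2,0,0,0,1,0,-2,-3.2,0,0,0,1,0,-2,-3.2,0,0,0,1,0,-2,-3.2,0,0,0,1,0,-2,-3.2,0,0,0,1,0,-2,-3.2,0,0,0,1,0,-2,-3.2,0,0,0]'

```text
t: 1.3
tool_pos: [0.3997, 0.2776, 0.2485]
tcp_rot: [-0.492, 0.508, -0.492, -0.508]
contact_force: [0.1, 0.4, 0.6]
finger_gap: 0.0002
```

```bash
python3 - <<'E'
from h import *
goto([.479,-.2504,.2475],np.radians(91.7))
E
```

```text
t 1.3 pos [0.3997 0.2776 0.2485] F [0.07 0.44 0.56] gap 0.0002
[[ 0.    -0.999 -0.033]
 [ 0.    -0.033  0.999]
 [-1.    -0.     0.   ]]
tool delta cm [  0.09  -6.2  -53.04]
turn deg [0.18 0.02 0.03]
```

Emit:
carry_out --deltas '[1,0,-0.5,-3.3,0,0,0,1,0,-0.5,-3.3,0,0,0,1,0,-0.5,-3.3,0,0,0,1,0,-0.5,-3.3,0,0,0,1,0,-0.5,-3.3,0,0,0,1,0,-0.5,-3.3,0,0,0,1,0,-0.5,-3.3,0,0,0,1,0,-0.5,-3.3,0,0,0,1,0,-0.5,-3.3,0,0,0,1,0,-0.5,-3.3,0,0,0,1,0,-0.5,-3.3,0,0,0,1,0,-0.5,-3.3,0,0,0]'

```text
t: 2.3
tool_pos: [0.4719, -0.1163, 0.2485]
tcp_rot: [-0.492, 0.508, -0.492, -0.508]
contact_force: [1.8, 1.2, 0.3]
finger_gap: 0.0002
```

```bash
python3 - <<'E'
from h import *
goto([.479,-.2504,.2475],np.radians(91.7))
E
```

```text
t 2.3 pos [ 0.4719 -0.1163  0.2485] F [1.78 1.2  0.26] gap 0.0002
[[ 0.001 -0.999 -0.032]
 [-0.    -0.032  0.999]
 [-1.    -0.001 -0.   ]]
tool delta cm [  0.1   -0.28 -13.43]
turn deg [ 0.15 -0.01  0.03]
```

Move over the gap, then look with the wrist camera before descending.

Emit:
carry_out --deltas '[1,0,0,-3.4,0,0,0,1,0,0,-3.4,0,0,0,1,0,-0.3,-3.3,0,0,0,1,0,0,-3.3,0,0,0,1,0,0,0,0,0,0,1,0,0,0,0,0,0]'

```text
t: 2.8
tool_pos: [0.4791, -0.2496, 0.2479]
tcp_rot: [0.492, -0.507, 0.492, 0.508]
contact_force: [-0.3, 0.1, -0.7]
finger_gap: -0.0003
```

```bash
python3 - <<'E'
from h import *
goto([.479,-.2504,.2475],np.radians(91.7))
for n in ("wrist","top"):
    ci=optics.camera_info(n); im,d=optics.capture(n); cv2.imwrite(f"pics/{n}1.png",im[:,:,::-1])
    W=cloud(d,ci); pk,ye=seg(im)
    for nm,m,zl in (("pink",pk,(.05,.075)),("yel",ye,(.045,.07))):
        m=m&(d>0)
        k,L,st,c=cv2.connectedComponentsWithStats(m.astype(np.uint8))
        for i in range(1,k):
            if st[i,4]<15: continue
            p=W[(L==i)]; q=p[(p[:,2]>zl[0])&(p[:,2]<zl[1])]
            if len(q)>4:
                r=cv2.minAreaRect((q[:,:2]*1000).astype(np.float32)); print(n,nm,c[i].round(),"z",np.median(q[:,2]).round(4),"min",q.min(0).round(4),"rect",np.round(r[0],1),np.round(r[1],1),round(r[2],1))
E
```

```text
t 2.8 pos [ 0.4791 -0.2496  0.2479] F [-0.32  0.15 -0.75] gap -0.0003
[[-0.001 -1.    -0.03 ]
 [ 0.001 -0.03   1.   ]
 [-1.     0.001  0.001]]
tool delta cm [ 0.04  0.01 -0.08]
turn deg [ 0.03  0.03 -0.04]
wrist pink [242. 235.] z 0.0626 min [ 0.5295 -0.2959  0.05  ] rect [ 562.2 -249.8] [64.5 91.3] 1.6
wrist pink [472. 336.] z 0.0515 min [0.6708 0.0227 0.0509] rect [671.4  24.9] [4.2 1. ] 70.2
wrist yel [247. 104.] z 0.0586 min [ 0.3962 -0.2674  0.0548] rect [ 412.7 -251.7] [28.  28.2] 59.4
wrist yel [500. 180.] z 0.0585 min [ 0.4622 -0.0148  0.051 ] rect [479.2  -2.3] [32.2 26. ] 15.1
top pink [257. 123.] z 0.062 min [ 0.663  -0.0685  0.0502] rect [712.7 -20.3] [90.2 95.2] 85.5
top pink [166. 162.] z 0.0618 min [0.5632 0.2037 0.05  ] rect [610.4 249.7] [94.1 91.3] 0.5
top pink [333. 159.] z 0.0616 min [ 0.5291 -0.2881  0.0509] rect [ 574.3 -245.5] [90.4 85.3] 0.0
top yel [255. 201.] z 0.0577 min [ 0.4622 -0.0137  0.0481] rect [476.2   0.9] [28.1 28.1] 86.1
top yel [168. 244.] z 0.0573 min [0.3605 0.2323 0.0473] rect [374.4 246.6] [27.8 28.5] 0.4
```

View pics/wrist1.png

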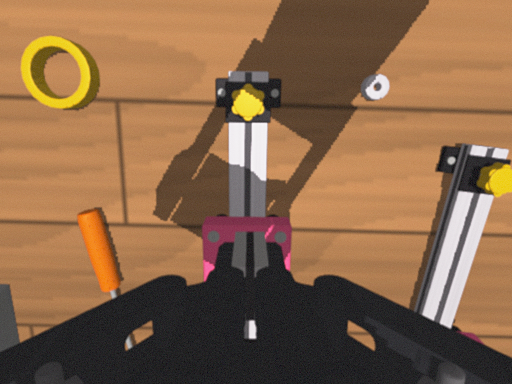

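View pics/top1.png

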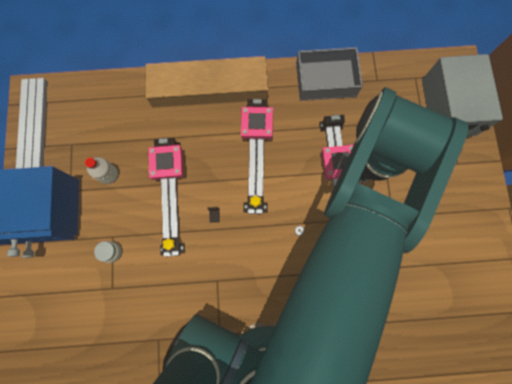

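The wrist view shows the stray rail's knob at (247,104), the carriage's robot-side edge at row 218, and the free bar between them. That matches the top-camera measurement, so I'll descend into the gap.

Emit:
carry_out --deltas '[1,3,0,0,0,0,0,1,3,0,0,0,0,0,1,3,0,0,0,0,0,1,3,0,0,0,0,0,1,2.5,0,0,0,0,0,1,2,0,0,0,0,0,1,1.5,0,0,0,0,0,1,0.7,0,0,0,0,0,1,0,0,0,0,0,0,1,0,0,0,0,0,0]'

```text
t: 3.73
tool_pos: [0.4797, -0.2479, 0.0621]
tcp_rot: [-0.492, 0.508, -0.492, -0.508]
contact_force: [0.6, -0.7, 0.1]
finger_gap: -0.0003
```

Emit:
carry_out --deltas '[1,0,-1,0,0,0,0,1,0,-1,0,0,0,0,1,0,-1,0,0,0,0,1,0,-0.5,0,0,0,0,1,0,-0.5,0,0,0,0,1,0,-0.5,0,0,0,0,1,0,-0.5,0,0,0,0,1,0,-0.5,0,0,0,0,1,0,-0.5,0,0,0,0,1,0,-0.5,0,0,0,0]'

```text
t: 4.57
tool_pos: [0.5447, -0.2464, 0.0613]
tcp_rot: [-0.492, 0.508, -0.492, -0.508]
contact_force: [-2.1, -2.1, 0.6]
finger_gap: 0.0003
```

Emit:
carry_out --deltas '[1,0,-0.5,0,0,0,0,1,0,-0.5,0,0,0,0,1,0,-0.5,0,0,0,0,1,0,-0.5,0,0,0,0,1,0,-0.5,0,0,0,0,1,0,-0.4,0,0,0,0,1,0,0,0,0,0,0]'

```text
t: 5.15
tool_pos: [0.5741, -0.2451, 0.0612]
tcp_rot: [0.492, -0.508, 0.492, 0.508]
contact_force: [-0.2, -0.1, -0.2]
finger_gap: 0.0002
```

Emit:
carry_out --deltas '[1,0,-0.3,0,0,0,0,1,0,-0.2,0,0,0,0,1,0,-0.2,0,0,0,0,1,0,-0.2,0,0,0,0,1,0,-0.1,0,0,0,0]'

```text
t: 5.57
tool_pos: [0.5835, -0.2449, 0.0612]
tcp_rot: [0.492, -0.508, 0.492, 0.508]
contact_force: [-2.1, 0.1, -0.9]
finger_gap: 0.0
```

Emit:
carry_out --deltas '[1,0,-0.1,0,0,0,0,1,0,-0.1,0,0,0,0]'

```text
t: 5.73
tool_pos: [0.5853, -0.2448, 0.0612]
tcp_rot: [0.492, -0.508, 0.492, 0.508]
contact_force: [-2.5, 0.5, -0.9]
finger_gap: -0.0
```

Emit:
carry_out --deltas '[1,0,-0.1,0,0,0,0,1,0,-0.1,0,0,0,0]'

```text
t: 5.9
tool_pos: [0.5873, -0.2448, 0.0612]
tcp_rot: [0.492, -0.508, 0.492, 0.508]
contact_force: [-1.7, -0.1, -2.1]
finger_gap: 0.0003
```

Emit:
carry_out --deltas '[1,0,-0.1,0,0,0,0,1,0,-0.1,0,0,0,0]'

```text
t: 6.07
tool_pos: [0.5892, -0.2448, 0.0612]
tcp_rot: [0.492, -0.508, 0.492, 0.508]
contact_force: [-13.4, 0.2, 3.1]
finger_gap: -0.0003
```

Force jumped to 13 N at TCP x 0.589, exactly where the end stop was predicted. I'll push slightly more and hold.

Emit:
carry_out --deltas '[1,0,-0.1,0,0,0,0,1,0,0,0,0,0,0,1,0,0,0,0,0,0,1,0,0,0,0,0,0,1,0,0,0,0,0,0]'

```text
t: 6.48
tool_pos: [0.5892, -0.2448, 0.0612]
tcp_rot: [0.491, -0.507, 0.492, 0.509]
contact_force: [-14.1, 1.2, 4.5]
finger_gap: -0.0001
```

Emit:
carry_out --deltas '[1,0,0.5,0,0,0,0,1,0,1.5,0,0,0,0,1,0,2,0,0,0,0,1,-2,1,0,0,0,0,1,-3,0,0,0,0,0,1,-3,0,0,0,0,0,1,-3,0,0,0,0,0,1,-3,2,0,0,0,0,1,-3,3,0,0,0,0,1,-1,3,0,0,0,0,1,0,2.5,0,0,0,0,1,0,0,0,0,0,0]'

```text
t: 7.48
tool_pos: [0.4335, -0.25, 0.2427]
tcp_rot: [-0.492, 0.509, -0.492, -0.507]
contact_force: [0.7, 1.0, -0.6]
finger_gap: -0.0002
```

```bash
python3 - <<'E'
from h import *
for n in ("wrist","scene","top"):
    ci=optics.camera_info(n); im,d=optics.capture(n); cv2.imwrite(f"pics/{n}2.png",im[:,:,::-1])
    W=cloud(d,ci); pk,ye=seg(im)
    for nm,m,zl in (("pink",pk,(.05,.075)),("yel",ye,(.045,.07))):
        m=m&(d>0)
        k,L,st,c=cv2.connectedComponentsWithStats(m.astype(np.uint8))
        for i in range(1,k):
            if st[i,4]<15: continue
            p=W[(L==i)]; q=p[(p[:,2]>zl[0])&(p[:,2]<zl[1])]
            if len(q)>4:
                r=cv2.minAreaRect((q[:,:2]*1000).astype(np.float32)); print(n,nm,c[i].round(),"z",np.median(q[:,2]).round(4),"min",q.min(0).round(4),"rect",np.round(r[0],1),np.round(r[1],1),round(r[2],1))
goto([.410,-.2523,.098],np.radians(91.7))
E
```

```text
wrist pink [250. 332.] z 0.0628 min [ 0.5999 -0.2508  0.0547] rect [ 610.5 -244.6] [21.4 12.2] 1.9
wrist yel [247. 150.] z 0.0586 min [ 0.3945 -0.2676  0.0538] rect [ 410.7 -253.2] [32.5 28.8] 2.0
wrist yel [496. 225.] z 0.0586 min [ 0.462  -0.015   0.0462] rect [478.7   0.5] [29.8 32.3] 25.1
scene pink [164. 197.] z 0.0631 min [ 0.6001 -0.2901  0.0509] rect [ 650.  -243.4] [100.2  92.7] 1.5
scene pink [319. 218.] z 0.0634 min [0.567  0.2066 0.0509] rect [617.8 252.3] [101.9  90.8] 0.4
scene pink [225. 224.] z 0.063 min [ 0.666  -0.0648  0.0504] rect [716.7 -16.8] [91.2 97.4] 84.5
top pink [257. 123.] z 0.0617 min [ 0.663  -0.0683  0.05  ] rect [713.  -20.7] [90.3 94.6] 84.6
top pink [336. 139.] z 0.0617 min [ 0.5985 -0.2938  0.0502] rect [ 647.1 -247.3] [95.7 91.7] 1.3
top pink [166. 162.] z 0.062 min [0.5635 0.2035 0.0504] rect [610.6 249.7] [94.3 91.7] 1.4
top yel [255. 201.] z 0.0574 min [ 0.4616 -0.0136  0.0526] rect [475.8   0.9] [28.1 29. ] 86.3
top yel [168. 244.] z 0.0575 min [0.3604 0.2318 0.0507] rect [374.2 246.3] [27.9 28. ] 4.1
t 7.6333 pos [ 0.4362 -0.2498  0.2411] F [ 0.01 -0.33  0.31] gap -0.0
[[ 0.001 -0.999 -0.032]
 [-0.    -0.032  0.999]
 [-1.    -0.001 -0.   ]]
tool delta cm [14.31  2.64 -0.16]
turn deg [ 0.14 -0.03  0.07]
```

View pics/scene2.png

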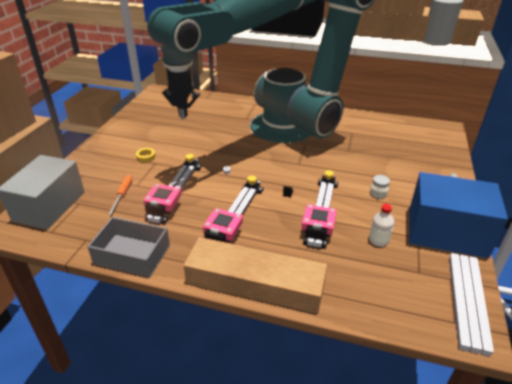

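View pics/wrist2.png

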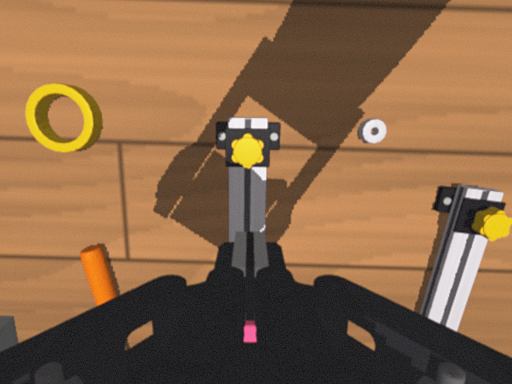

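The carriage is home: its face is now about 190 mm from the knob centre, as the geometry requires, and the scene view shows all three carriages against their stops. Now I'll point at the knob at (0.410, -0.2525).

Emit:
carry_out --deltas '[1,0,1.3,-0.1,0,0,0,1,0,1.3,-0.1,0,0,0,1,3,0,0,0,0,0,1,3,0,0,0,0,0,1,3,0,0,0,0,0,1,2,0,0,0,0,0,1,1,0,0,0,0,0,1,0,0,0,0,0,0,1,0,0,0,0,0,0]'

```text
t: 8.38
tool_pos: [0.41, -0.2528, 0.1214]
tcp_rot: [0.492, -0.508, 0.492, 0.508]
contact_force: [0.4, 0.6, 0.2]
finger_gap: -0.0001
```

```bash
python3 - <<'E'
from h import *
n="wrist"
ci=optics.camera_info(n); im,d=optics.capture(n); cv2.imwrite(f"pics/{n}3.png",im[:,:,::-1])
W=cloud(d,ci); pk,m=seg(im)
k,L,st,c=cv2.connectedComponentsWithStats((m&(d>0)).astype(np.uint8))
for i in range(1,k):
    p=W[L==i]; q=p[(p[:,2]>.052)&(p[:,2]<.065)]
    if len(q)>15:
        r=cv2.minAreaRect((q[:,:2]*1000).astype(np.float32)); print(c[i],np.median(q[:,2]),np.round(r[0],1),np.round(r[1],1))
goto([.4103,-.2525,.097],np.radians(91.7))
E
```

```text
[248.08897742 213.59229748] 0.05866590450201915 [ 407.7 -253.1] [26.4 28.7]
t 8.4333 pos [ 0.4104 -0.253   0.1222] F [-0.59  0.46  0.13] gap 0.0001
[[ 0.001 -0.999 -0.033]
 [-0.001 -0.033  0.999]
 [-1.    -0.001 -0.001]]
tool delta cm [2.52 0.01 0.05]
turn deg [ 0.16 -0.05  0.06]
```

View pics/wrist3.png

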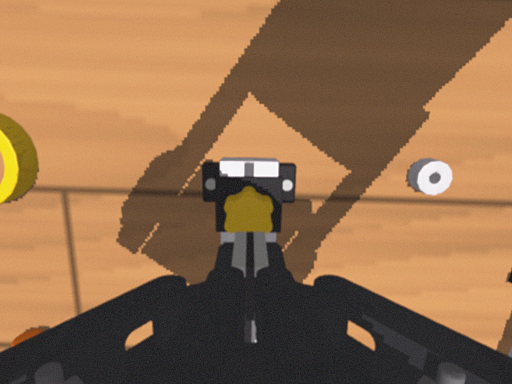

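The wrist view shows the knob at (248,213), directly under and ahead of the closed fingertips and on the centre line. I'll lower 2.4 cm and dwell.

Emit:
carry_out --deltas '[1,0.8,0,0,0,0,0,1,0.8,0,0,0,0,0,1,0.5,0,0,0,0,0,1,0.3,0,0,0,0,0,1,0,0,0,0,0,0,1,0,0,0,0,0,0,1,0,0,0,0,0,0,1,0,0,0,0,0,0,1,0,0,0,0,0,0,1,0,0,0,0,0,0,1,0,0,0,0,0,0,1,0,0,0,0,0,0]'

```text
t: 9.43
tool_pos: [0.41, -0.2526, 0.0968]
tcp_rot: [-0.492, 0.508, -0.492, -0.508]
contact_force: [-0.2, -0.0, -0.4]
finger_gap: 0.0001
```

Emit:
carry_out --deltas '[1,0,0,0,0,0,0,1,0,0,0,0,0,0,1,0,0,0,0,0,0,1,0,0,0,0,0,0,1,0,0,0,0,0,0,1,0,0,0,0,0,0,1,0,0,0,0,0,0,1,0,0,0,0,0,0,1,0,0,0,0,0,0,1,0,0,0,0,0,0,1,0,0,0,0,0,0,1,0,0,0,0,0,0]'

```text
t: 10.43
tool_pos: [0.41, -0.2526, 0.0968]
tcp_rot: [-0.492, 0.508, -0.492, -0.508]
contact_force: [-0.5, 0.2, -0.4]
finger_gap: 0.0
```

Emit:
carry_out --deltas '[1,0,0,0,0,0,0,1,0,0,0,0,0,0,1,0,0,0,0,0,0,1,0,0,0,0,0,0,1,0,0,0,0,0,0,1,0,0,0,0,0,0,1,0,0,0,0,0,0,1,0,0,0,0,0,0,1,0,0,0,0,0,0,1,0,0,0,0,0,0,1,0,0,0,0,0,0,1,0,0,0,0,0,0]'

```text
t: 11.43
tool_pos: [0.41, -0.2526, 0.0968]
tcp_rot: [-0.492, 0.508, -0.492, -0.508]
contact_force: [1.1, -1.2, -0.5]
finger_gap: -0.0003
```

```bash
python3 - <<'E'
from h import *
goto([.4095,-.2525,.097])
for n in ("scene","top"):
    im,d=optics.capture(n); cv2.imwrite(f"pics/{n}4.png",im[:,:,::-1])
    W=cloud(d,optics.camera_info(n)); pk,_=seg(im)
    k,L,st,c=cv2.connectedComponentsWithStats((pk&(d>0)).astype(np.uint8))
    for i in range(1,k):
        if st[i,4]>100:
            p=W[L==i]; q=p[(p[:,2]>.05)&(p[:,2]<.075)]; print(n,q[:,:2].min(0).round(3),q[:,:2].mean(0).round(3))
E
```

```text
t 11.4333 pos [ 0.41   -0.2526  0.0968] F [ 1.12 -1.17 -0.47] gap -0.0003
[[ 0.    -0.999 -0.033]
 [-0.    -0.033  0.999]
 [-1.    -0.    -0.   ]]
tool delta cm [-0.02  0.05  0.01]
scene [ 0.602 -0.292] [ 0.655 -0.236]
scene [0.568 0.207] [0.621 0.253]
scene [ 0.667 -0.065] [ 0.721 -0.011]
top [ 0.662 -0.068] [ 0.708 -0.02 ]
top [ 0.599 -0.294] [ 0.642 -0.245]
top [0.563 0.204] [0.607 0.247]
```

View pics/scene4.png

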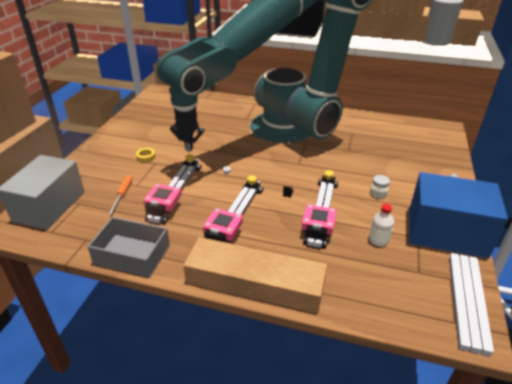

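The fingertips stand just above the stray rail's knob at (189,158). All carriages are home and the loose things are where they were, so I'm handing in.

```bash
python3 -c "
from station import job
print(job.hand_in())"
```

```text
the job is handed in; nothing more can be done
None
```

I pushed the stray carriage, on the rail at y ≈ -0.25, home with the closed fingertips. The job is handed in with the arm still pointing at that rail's knob; no verdict was reported.

- **Carriage home:** the push force rose to about 14 N and the tool stopped moving at x = 0.589, where I had predicted the end stop. Afterwards the face measured about 190 mm from the knob centre, which is the home position.
- **Pointing:** the fingertips were about 2 cm above the knob and within about 3 mm of its measured axis. I held there for more than 2 s with no contact force beyond sensor noise.
- **Everything else:** the other two carriages measured unchanged. The loose things looked unmoved in the last scene picture, though I checked them only by eye.
- **Disagreements:** the measured knob centre varied by up to 5 mm between views. The scene camera's carriage positions differed from the top camera's by a few millimetres. Both are well within the 22 mm tolerance for pointing.

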